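# Slide the tall dispenser bottle into its dock and bar it in

### The arm

A 6-joint arm with a two-finger parallel gripper is mounted at the origin on the work surface. World frame = base frame: x ahead of the robot, y to its left, z up, the work surface at z = 0. Lengths are in m, angles in rad, forces in N, time in s.
With the tool pointing down it reaches from about 0.25 to 0.725 m from the base axis. Payload 4 kg.
Tool frame: the origin (TCP) lies midway between the tips of the shut fingers; the grasp point (between the pads) lies 19 mm behind it (bot.grip_point_offset is the distance from the TCP to the grasp point, in m); z points along the fingers, y is the line along which they close (so a half turn about z gives the same grasp; the last joint's range is limited). The gripper opens to 85 mm and grips with 20 to 120 N. Pads are 22 mm wide; open, the fingers measure 114 mm over their backs; the gripper's body (76 mm by 85 mm) begins 54 mm behind the grasp point. The pads swing forward as they close: fully open they stand 13 mm farther back than shut.
Start: joints at [1.111, 0.241, 0.005, 1.335, 0, 1.571], TCP at [0.222, 0.448, 0.231] pointing down, gripper open.
Joint ranges: [-2.72, 2.72], [-1.05, 1.87], [-1.09, 1.28], [-1.99, 2.15], [-1.42, 1.44], [-3.14, 3.14]. Speed limits (rad/s): [2.79, 2.79, 3.14, 3.14, 3.14, 3.14].

### API

Orientations are given as a unit quaternion [x, y, z, w].
In Python, from workcell import bot gives the robot as it stands.
- The arm moves only by the tool step_arm, never from a script. Its argument "targets" is text: rows parted by semicolons, each of 7 numbers parted by spaces: the opening, from -1 (shut) to 1 (fully open), so that 0 is half open, then the shift along the world's x, y, z normalised to -1 to 1, where 1 is 0.5 m, then the turn, a rotation vector about the world's x, y, z normalised to -1 to 1, where 1 is pi/4 rad. In form: gripper x y z wx wy wz; .... A call has 1 to 10 rows; each row is the pose to reach, as a shift and turn from the pose commanded when the call began; what a row does not reach only later rows make up. A row lasts 1/12 s, in which the tool goes at most 41.7 mm and 7.16 degrees, less where a joint would pass 70% of its speed; a pose out of reach is approached as far as the arm can. A call with a number of a shift or a turn outside -1 to 1 is refused whole. A call with a gripper value outside its range is refused whole. The fingers move at their own pace and stop on an object; the grip force is fixed at half the most. Time passes only in rows, so rows that repeat a pose let the fingers close. It gives the time, the measured TCP pose, the force, the opening and the grip force at its end, in the units of the state.
- bot.get_obs(): the state, without advancing time (a new reading comes with each control period).
- bot.camera(name): name is "side" or "top" or "wrist"; returns the picture (400x640x3 uint8, red, green, blue); there is no depth.
- bot.camera_info(name): a dict with "vertical_fov" (degrees; the focal length in pixels is half the picture's height over the tangent of half this angle, whatever the lens; pixels are square), "cx", "cy" (the principal point, pixels), "pose" (4x4, takes a point from camera to world coordinates). Camera axes: x right, y up, looking along -z (the intrinsics and any distortion apply to the point x, -y, -z); pixel columns grow to the right and rows downward; lengths in m; the calibration is good to about 2 mm. A picture is of the moment at which its call begins: read the wrist's pose just before it. camera_info takes no time and is no camera call; for the wrist camera it gives the pose at the moment of the call.
- bot.job_done(): hands the job in; it is judged then, once.
The state is a dict: "clock": time; "joint_pos": joint angles; "joint_vel": joint speeds; "tau": joint torques, N m; "eef_pos": TCP position; "tool_rot": TCP orientation; "ft_force": force on the tool from outside, world axes, zero at the start; "ft_torque": the same for the moment, N m; "grip_width": finger opening in m; "grasp_force": force on a finger pad.
Only numpy, scipy, OpenCV 4.12 (cv2) and the standard library are available. Lean on these libraries where they do the work, as an engineer would, in place of code of your own. Each camera call takes 0.05 s, during which the arm holds its last target. There are 200 camera calls.

### The job

Slide the tall amber dispenser bottle across the bench into the aluminium dock, pushing it gently and low down so that it stays upright and on the bench, until it is fully home against the adjustable stop at the back with the white plunger pushed in. Then swing the dock's steel bar fully shut behind it. Never touch the fragile glass burette on top, push nothing hard (stay below about 15 N), and leave the other glassware where it stands.

Things in the scene. Friction and masses are not known exactly. Their poses are not given: they have to be found in the camera images.
- bottle: Dispenser bottle: tall narrow amber glass bottle, round, 56 mm wide, straight up to 122 mm, neck 30 mm wide up to 165 mm, a thin glass burette on top, 293 mm in all; 0.5 to 0.85 kg, centre of mass about 80 mm up. Loose; origin at the centre of its underside, z up. Slides at 2 to 6 N and stays where it is left; pushed higher than about 35 mm up it may tip.
- burette: The fragile glass burette fixed upright on the bottle's neck: tube 14 mm wide, 128 mm tall, with a small spout 28 mm long pointing along its +y. Origin at its lower end, 165 mm above the bottle's underside. Must not be touched.
- dock: Fixed dock. Origin on the bench top midway between the front ends of its two aluminium cheeks; x axis = the way in, z up. Cheeks 80 mm tall, from x = 0 to 50 mm, inner faces at y = +32 and -32 mm, with flared lips out to x = -17 mm (82 mm apart there). The bench itself is its floor. At the back a rigid black stop block, see plunger.
- plunger (a joint): White sprung plunger, 30 mm up in the stop's flat front face: 0 = 8 mm out, 0.008 m = flush (bottle home, its centre 28 mm before the face); must end above 0.006. Weak spring, under 1 N: a standing bottle keeps it in. The stop face is set by a screw between x = 27 and 53 mm of the dock, differently every time, and its place is not reported: feel for it.
- gate (a joint): Swing bar, flat steel, 116 mm long, 10 mm thick, 36 to 50 mm above the bench, on an upright hinge at gate_hinge. 0 rad = shut: it runs along the dock's +y, across the mouth behind the bottle; pi/2 = it points straight out along the dock's -x; more = further aside. Stops at 0 and 2.2. Stays where it is left; about 1 N at its end moves it.
- gate_hinge (a point): The bar's hinge axis at bench height, at x = -38 mm, y = -58 mm in the dock's frame; fixed to the dock.
- dish: Bystander: low clear dish, 72 mm wide, 16 mm tall; origin under its centre.
- jar: Bystander: small squat amber jar, 48 mm wide, 52 mm tall; origin under its centre.
- beaker: Bystander: small clear beaker, 60 mm wide, 50 mm tall; origin under its centre.
- crucible: Bystander: small white porcelain crucible, 44 mm wide, 36 mm tall; origin under its centre.
Mind the look-alikes: they are no part of the job. Of the things that look like the part that bears plunger, take the one that is nearest to the robot's base at the start.

How it is judged:
On the way, in this order (a step that is already met when the one before it is completed fails the run):
1. the bottle is slid home against the stop, upright, the plunger in, while the bar is still open (value of joint plunger above 0.006 m and x of bottle in the frame of dock between -0.006 and 0.029 m and y of bottle in the frame of dock between -0.01 and 0.01 m and angle between bottle's own z axis and vertical below 0.1 rad and value of joint gate above 0.8 rad), for 0.2 s.
2. the bar is swung shut behind it (value of joint gate below 0.08 rad), for 0.2 s.
At the end, for the whole second after the job is handed in: The bottle stands upright (within 0.06 rad) and at rest on the bench inside the dock, within 2 mm of the stop (plunger above 0.006 m) and within 10 mm of the dock's middle line, and the bar is shut (below 0.08 rad) (value of joint plunger above 0.006 m and x of bottle in the frame of dock between -0.006 and 0.029 m and y of bottle in the frame of dock between -0.01 and 0.01 m and angle between bottle's own z axis and vertical below 0.06 rad and value of joint gate below 0.08 rad and linear speed of bottle below 0.01 m/s); the robot touches nothing.
It fails at once if the bottle tips by more than 0.17 rad or is lifted more than 12 mm off the bench (angle between bottle's own z axis and vertical above 0.17 rad or height (world z) of bottle above 0.012 m).
It fails at once if the robot pushes on the bottle with more than 18 N (contact force between any of the fingers, the arm and bottle above 18 N).
It fails at once if the robot touches the burette (more than 0.3 N) (contact force between any of the fingers, the arm and burette above 0.3 N).
It fails at once if the robot pushes on the dock or its bar with more than 18 N (contact force between any of the fingers, the arm and dock above 18 N).
It fails at once if another vessel is moved by more than 25 mm (distance of any of dish, jar, beaker, crucible from where it was at the start of the episode above 0.025 m).
It also fails if it takes over 72 s, if anything falls off the work surface, if the arm or the gripper's body presses on something with over 40 N, if the wrist force passes 120 N, or if a joint passes its speed limit or range.

## Working session

There is one attempt and no reset: what is moved stays moved. The work goes in short steps, Python scripts to look and compute and a tool call to move; the robot and the scene stay as the last step left them, time stands still between calls to the robot, and variables do not carry over. Pictures are saved under pics/ and viewed, at most 10 in all, crops included, and the job is handed in when it is done.

Besides the shell and the picture viewer there is one more tool, called in YAML: its name, and indented under it one key for each argument. step_arm: Moves the arm, as the interface text tells. Scaled input: -1 to 1 covers 0.5 m each way for a shift and pi/4 rad each way for a turn. Its arguments: {"type":"object","properties":{"targets":{"type":"string"}},"required":["targets"]}

```bash
ls; mkdir -p pics
python3 - <<'E'
from workcell import bot
import cv2,numpy as np
for n in ["top","side"]:
    im=bot.camera(n); cv2.imwrite(f"pics/{n}0.png",im[...,::-1])
    i=bot.camera_info(n); print(n,{k:(np.round(v,4).tolist() if not isinstance(v,str) else v) for k,v in i.items()})
o=bot.get_obs(); print(o)
E
```

```text
pics
top {'vertical_fov': 51.1201, 'cx': 324.0281, 'cy': 191.3892, 'pose': [[0.0097, 0.9971, -0.076, 0.4939], [-0.9998, 0.0085, -0.0159, 0.1829], [-0.0152, 0.0761, 0.997, 1.176], [0.0, 0.0, 0.0, 1.0]]}
side {'vertical_fov': 53.7694, 'cx': 323.6918, 'cy': 201.3292, 'pose': [[0.953, 0.2368, -0.1888, 0.4101], [-0.3028, 0.7334, -0.6086, -0.4331], [-0.0057, 0.6372, 0.7707, 0.903], [0.0, 0.0, 0.0, 1.0]]}
{'clock': 0.1, 'joint_pos': array([ 1.11095228e+00,  2.41360958e-01,  3.85348564e-03,  1.33521968e+00,
       -1.78099457e-05,  1.57083858e+00]), 'joint_vel': array([-1.15733463e-03, -1.38165274e-04,  3.14040782e-03, -4.69824562e-04,
        2.03963542e-03,  4.47532222e-05]), 'tau': array([ 2.20846928e-04, -3.73138046e+01,  2.53010291e+01,  1.08500314e-02,
        3.34093926e-06,  7.03998566e-06]), 'eef_pos': array([0.22165312, 0.44754174, 0.23048826]), 'tool_rot': array([ 2.27922056e-01,  9.73678902e-01, -9.42039136e-04, -2.11328140e-04]), 'ft_force': array([-0.2839507 , -0.19774715,  0.25050201]), 'ft_torque': array([ 0.00319126, -0.02898647, -0.03221949]), 'grasp_force': 0.0, 'grip_width': 0.08528987531455189}
```

View pics/top0.png

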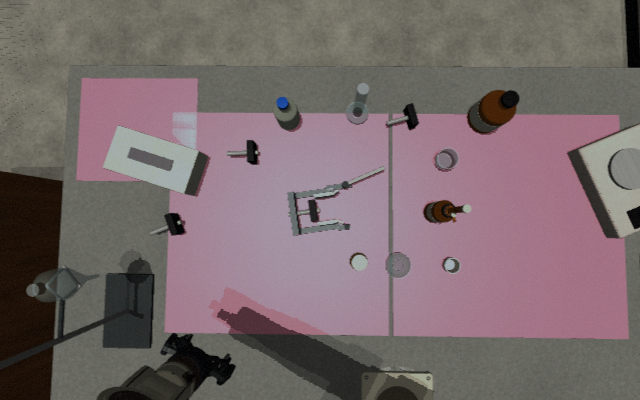

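View pics/side0.png

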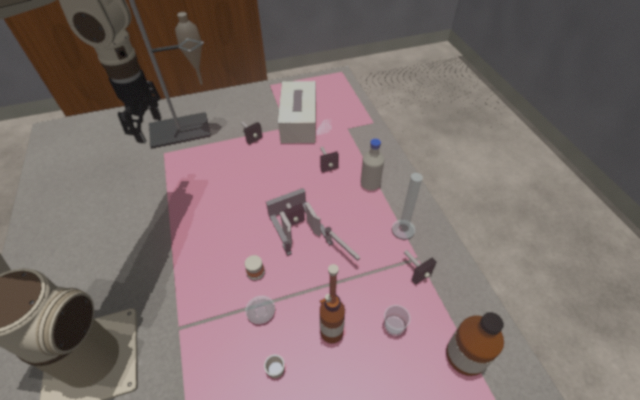

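The top view shows the dock at about (315,210) with its mouth to the right (world -y). The gate hinge is near (347,184), with the bar open towards (383,168). The bottle base is near (433,212). The side view agrees. I'll zoom in for measurement.

```bash
python3 - <<'E'
import cv2,numpy as np
t=cv2.imread("pics/top0.png")[140:290,270:480]; s=cv2.imread("pics/side0.png")[180:390,230:430]
a=cv2.resize(t,None,fx=3.8,fy=3.8,interpolation=cv2.INTER_CUBIC)
cv2.imwrite("pics/c1.png",a[:600,:800]); print(a.shape)
b=cv2.resize(s,None,fx=2.85,fy=2.85,interpolation=cv2.INTER_CUBIC); cv2.imwrite("pics/c2.png",b[:600])
E
cat > h.py <<'E'
import numpy as np
from workcell import bot
def ray(n,u,v):
    i=bot.camera_info(n); f=200/np.tan(np.radians(i["vertical_fov"])/2); P=np.array(i["pose"])
    return P[:3,3],P[:3,:3]@np.array([(u-i["cx"])/f,-(v-i["cy"])/f,-1.])
def onz(n,u,v,z):
    o,d=ray(n,u,v); return o+d*(z-o[2])/d[2]
E
```

```text
(570, 798, 3)
```

View pics/c1.png

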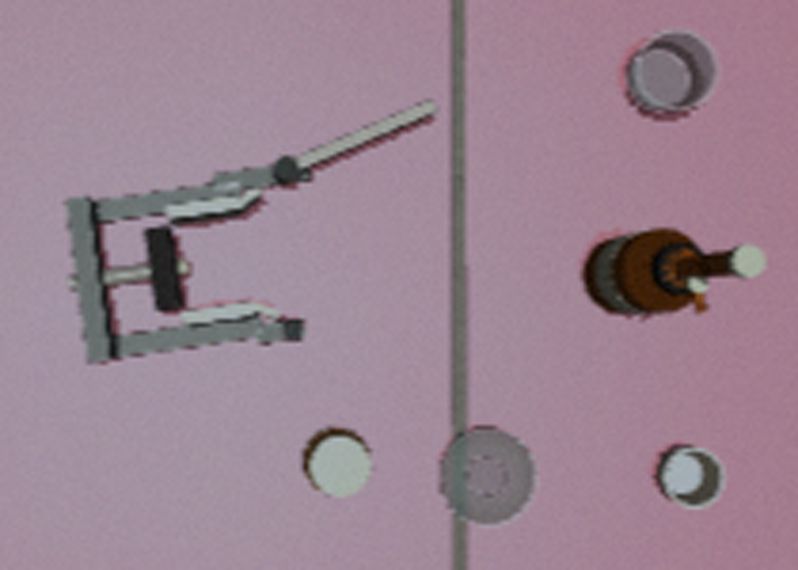

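View pics/c2.png

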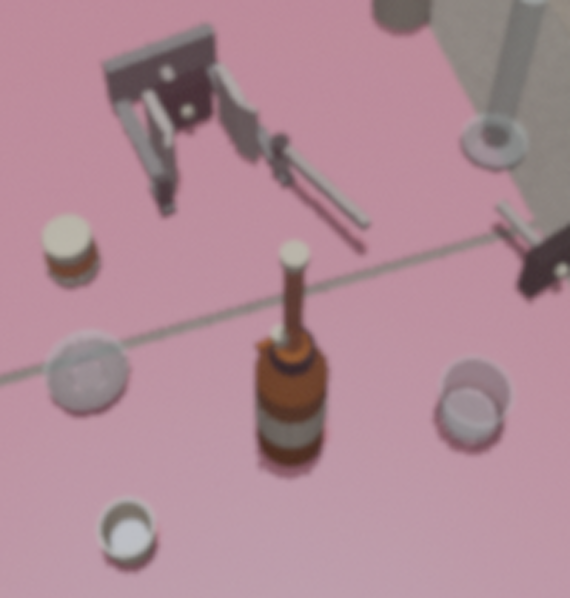

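Crop 1 shows the inner cheek edges (167,222)–(237,210) and (180,318)–(247,308), the hinge at (288,170), the bar tip at (433,104), the shoulder at (660,270) and the burette top at (748,261). Crop 2 shows the burette top at (294,250) and the base bottom at (290,462).

Run:
```python
from h import *
np.set_printoptions(precision=4,suppress=True)
T=lambda x,y,z:onz("top",270+(x+.5)/3.8-.5,140+(y+.5)/3.8-.5,z)[:2]
S=lambda x,y,z:onz("side",230+(x+.5)/2.85-.5,180+(y+.5)/2.85-.5,z)[:2]
print("bottle sh",T(660,270,122e-3),"bur",T(748,261,.293),"baseL",T(585,270,0.0),"side bur",S(294,250,.293),"base front",S(290,462,0))
c=[T(167,222,.08),T(237,210,.08),T(180,318,.08),T(247,308,.08)]
print("cheek",*c)
print("stop front face top?",T(172,228,.06),T(185,307,.06))
print("hinge",[T(288,170,z) for z in(.05,.06,.08)],"tip",T(433,104,.05))
print("hinge side",S(281,142,.05),S(281,142,.06),"tip side",S(366,222,.05))
print("back plate",T(84,200,.08),T(105,360,.08))
for n,x,y,z in [("jar",340,465,.052),("dish",488,475,.008),("cruc",690,476,.03),("beak",675,70,.04)]: print(n,T(x,y,z))
```

```text
bottle sh [ 0.5283 -0.1   ] bur [ 0.5281 -0.1026] baseL [ 0.5317 -0.0777] side bur [ 0.5291 -0.1003] base front [ 0.5216 -0.124 ]
cheek [0.5596 0.2277] [0.5684 0.1793] [0.4936 0.2179] [0.5009 0.1719]
stop front face top? [0.5566 0.2249] [0.5013 0.2152]
hinge [array([0.5992, 0.1432]), array([0.5983, 0.1436]), array([0.5964, 0.1443])] tip [0.6473 0.0403]
hinge side [0.6013 0.1445] [0.5991 0.1377] tip side [0.6458 0.0395]
back plate [0.5744 0.2853] [0.4643 0.2692]
jar [0.3921 0.1057]
dish [ 0.3821 -0.0046]
cruc [ 0.3851 -0.1442]
beak [ 0.6746 -0.1345]
```

step_arm:
  targets: "-0.43 0.28 -0.5 0.06 0 0 -0.77;-0.43 0.28 -0.5 0.06 0 0 -0.77;-0.43 0.28 -0.5 0.06 0 0 -0.77;-0.43 0.28 -0.5 0.06 0 0 -0.77;-0.43 0.28 -0.5 0.06 0 0 -0.77;-0.43 0.28 -0.5 0.06 0 0 -0.77;-0.43 0.28 -0.5 0.06 0 0 -0.77;-0.43 0.28 -0.5 0.06 0 0 -0.77"

```text
clock: 0.77
eef_pos: [0.3645, 0.193, 0.2619]
tool_rot: [0.511, 0.859, -0.0, 0.001]
ft_force: [0.4, 0.6, -0.8]
grip_width: 0.0245
grasp_force: 0.0
```

step_arm:
  targets: "-0.43 0 -0.9 0 0 0 -0.77;-0.43 0 -0.9 0 0 0 -0.77;-0.43 0 -0.9 0 0 0 -0.77;-0.43 0 -0.9 0 0 0 -0.77;-0.43 0 -0.9 0 0 0 -0.77;-0.43 0 -0.9 0 0 0 -0.77;-0.43 0 -0.9 0 0 0 -0.77;-0.43 0 -0.9 0 0 0 -0.77;-0.43 0 -0.9 0 0 0 -0.77;-0.43 0 -0.9 0 0 0 -0.77"

```text
clock: 1.6
eef_pos: [0.3613, -0.2202, 0.2611]
tool_rot: [0.741, 0.671, 0.0, -0.0]
ft_force: [1.3, -0.0, 0.2]
grip_width: 0.0245
grasp_force: 0.0
```

step_arm:
  targets: "-0.43 0.28 -0.14 0 0.995 -0.1 0;-0.43 0.28 -0.14 0 0.995 -0.1 0;-0.43 0.28 -0.14 0 0.995 -0.1 0;-0.43 0.28 -0.14 0 0.995 -0.1 0;-0.43 0.28 -0.14 0 0.995 -0.1 0;-0.43 0.28 -0.14 0 0.995 -0.1 0;-0.43 0.28 -0.14 0 0.995 -0.1 0;-0.43 0.28 -0.14 0 0.995 -0.1 0;-0.43 0.28 -0.14 0 0.995 -0.1 0;-0.43 0.28 -0.14 0 0.995 -0.1 0"

```text
clock: 2.43
eef_pos: [0.5023, -0.288, 0.2619]
tool_rot: [0.685, 0.621, 0.284, -0.256]
ft_force: [0.0, 1.0, 0.7]
grip_width: 0.0242
grasp_force: 0.0
```

Run:
```python
from h import *
import cv2
from scipy.spatial.transform import Rotation as R
o=bot.get_obs(); print(o["joint_pos"].round(3),o["eef_pos"].round(4)); print(R.from_quat(o["tool_rot"]).as_matrix().round(3),o["ft_force"])
cv2.imwrite("pics/w1.png",np.hstack([bot.camera("wrist")[...,::-1],bot.camera("side")[...,::-1]])[:, :])
im=cv2.imread("pics/w1.png"); cv2.imwrite("pics/w1s.png",cv2.resize(im,(800,250),interpolation=cv2.INTER_AREA))
```

```text
[-0.806  0.814  0.749  2.08   0.567  0.69 ] [ 0.5023 -0.288   0.2619]
[[ 0.068  0.995  0.071]
 [ 0.705 -0.098  0.702]
 [ 0.706  0.002 -0.708]] [0.04894173 0.95788288 0.66624707]
```

View pics/w1s.png

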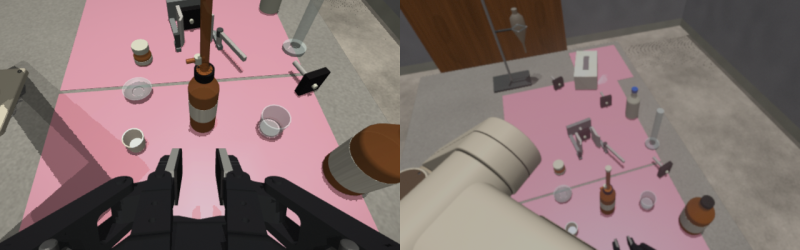

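The wrist view shows the bottle dead ahead and nothing close beside the fingers. I'm descending behind it.

step_arm:
  targets: "-0.43 0.033 0.17 -0.48 0 0 0;-0.43 0.033 0.17 -0.48 0 0 0;-0.43 0.033 0.17 -0.48 0 0 0;-0.43 0.033 0.17 -0.48 0 0 0;-0.43 0.033 0.17 -0.48 0 0 0;-0.43 0.033 0.17 -0.48 0 0 0;-0.43 0.033 0.17 -0.48 0 0 0;-0.43 0.033 0.17 -0.48 0 0 0;-0.43 0.033 0.17 -0.48 0 0 0"

```text
clock: 3.28
eef_pos: [0.5196, -0.2041, 0.024]
tool_rot: [0.684, 0.621, 0.284, -0.255]
ft_force: [0.5, -0.8, 1.2]
grip_width: 0.0242
grasp_force: 0.0
```

Run:
```python
from h import *
import cv2
from scipy.spatial.transform import Rotation as R
o=bot.get_obs(); print(o["joint_pos"].round(3),o["eef_pos"].round(4)); print(R.from_quat(o["tool_rot"]).as_matrix().round(3),o["ft_force"])
cv2.imwrite("pics/w2.png",bot.camera("wrist")[...,::-1])
```

```text
[-0.698  0.88   0.24   1.44   0.624  0.802] [ 0.5196 -0.2041  0.024 ]
[[ 0.067  0.995  0.072]
 [ 0.705 -0.098  0.702]
 [ 0.706  0.004 -0.708]] [ 0.51316326 -0.76997157  1.15561344]
```

View pics/w2.png

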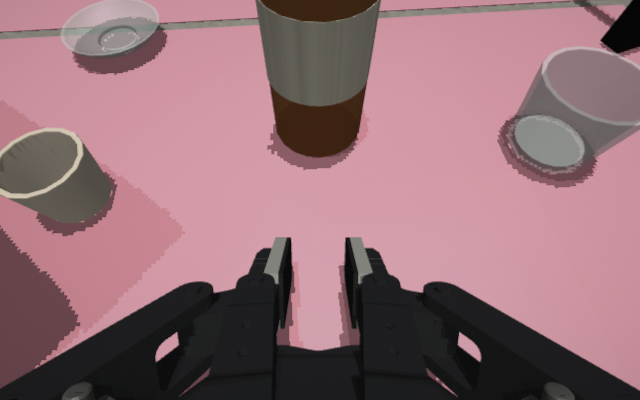

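The bottle is centred between the fingers (both at column 317). I'm closing in gently.

step_arm:
  targets: "-0.43 0.003 0.03 -0.012 0 0 0;-0.43 0.006 0.06 -0.012 0 0 0;-0.43 0.009 0.09 -0.012 0 0 0;-0.43 0.011 0.11 -0.012 0 0 0;-0.43 0.012 0.118 -0.012 0 0 0;-0.43 0.0125 0.124 -0.012 0 0 0;-0.43 0.013 0.13 -0.012 0 0 0;-0.43 0.0135 0.136 -0.012 0 0 0;-0.43 0.014 0.142 -0.012 0 0 0;-0.43 0.015 0.148 -0.012 0 0 0"

```text
clock: 4.17
eef_pos: [0.5264, -0.131, 0.0153]
tool_rot: [0.685, 0.62, 0.284, -0.255]
ft_force: [-0.1, -5.5, 1.9]
grip_width: 0.0246
grasp_force: 2.6
```

step_arm:
  targets: "-0.43 0.001 0.006 0 0 0 0;-0.43 0.001 0.012 0 0 0 0;-0.43 0.002 0.018 0 0 0 0;-0.43 0.002 0.024 0 0 0 0;-0.43 0.003 0.03 0 0 0 0"

```text
clock: 4.58
eef_pos: [0.528, -0.1163, 0.0154]
tool_rot: [0.685, 0.62, 0.284, -0.255]
ft_force: [-1.4, -5.0, 2.0]
grip_width: 0.0246
grasp_force: 2.5
```

step_arm:
  targets: "-0.43 0.001 0.008 0 0 0 0;-0.43 0.002 0.017 0 0 0 0;-0.43 0.003 0.027 0 0 0 0;-0.43 0.004 0.037 0 0 0 0;-0.43 0.005 0.047 0 0 0 0;-0.43 0.006 0.057 0 0 0 0;-0.43 0.007 0.067 0 0 0 0;-0.43 0.007 0.077 0 0 0 0;-0.43 0.008 0.087 0 0 0 0;-0.43 0.009 0.097 0 0 0 0"

```text
clock: 5.42
eef_pos: [0.5326, -0.0676, 0.0153]
tool_rot: [0.685, 0.62, 0.284, -0.255]
ft_force: [0.5, -5.5, 2.3]
grip_width: 0.0242
grasp_force: 2.5
```

step_arm:
  targets: "-0.43 0.001 0.01 0 0 0 0;-0.43 0.002 0.02 0 0 0 0;-0.43 0.003 0.03 0 0 0 0;-0.43 0.004 0.04 0 0 0 0;-0.43 0.005 0.05 0 0 0 0;-0.43 0.006 0.06 0 0 0 0;-0.43 0.007 0.07 0 0 0 0;-0.43 0.007 0.08 0 0 0 0;-0.43 0.008 0.09 0 0 0 0;-0.43 0.009 0.1 0 0 0 0"

```text
clock: 6.25
eef_pos: [0.5371, -0.0175, 0.0153]
tool_rot: [0.685, 0.62, 0.284, -0.255]
ft_force: [-1.1, -4.7, 1.5]
grip_width: 0.024
grasp_force: 2.5
```

Run:
```python
from h import *
import cv2
o=bot.get_obs(); print(o["joint_pos"].round(3),o["eef_pos"].round(4),o["ft_force"])
w=bot.camera("wrist")[...,::-1];t=bot.camera("top")[...,::-1]
cv2.imwrite("pics/t3.png",t)
a=cv2.resize(t[140:290,270:480],(700,500),interpolation=cv2.INTER_CUBIC)
cv2.imwrite("pics/m3.png",a)
cv2.imwrite("pics/w3.png",w)
```

```text
[-0.421  0.72  -0.113  1.039  0.734  1.132] [ 0.5371 -0.0175  0.0153] [-1.14444764 -4.72581016  1.50640588]
```

View pics/w3.png

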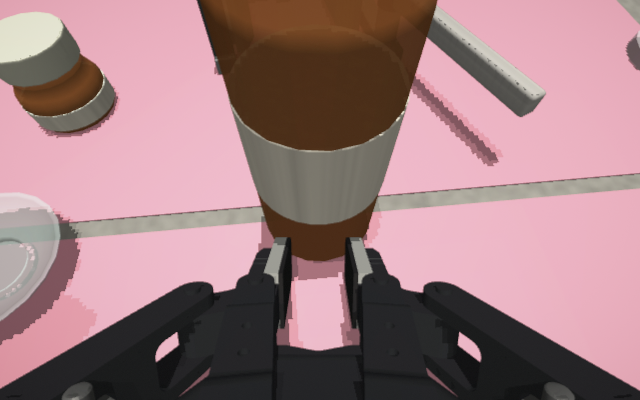

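The bottle is upright and cradled, its base rim at (318,258) between the fingers. I'm continuing.

step_arm:
  targets: "-0.43 0.001 0.01 0 0 0 0;-0.43 0.002 0.02 0 0 0 0;-0.43 0.003 0.03 0 0 0 0;-0.43 0.004 0.04 0 0 0 0;-0.43 0.005 0.05 0 0 0 0;-0.43 0.006 0.06 0 0 0 0;-0.43 0.007 0.07 0 0 0 0;-0.43 0.007 0.08 0 0 0 0;-0.43 0.008 0.09 0 0 0 0;-0.43 0.009 0.1 0 0 0 0"

```text
clock: 7.18
eef_pos: [0.5414, 0.0328, 0.0153]
tool_rot: [0.685, 0.62, 0.284, -0.256]
ft_force: [0.2, -6.3, 2.7]
grip_width: 0.0242
grasp_force: 2.7
```

Run:
```python
from h import *
import cv2
np.set_printoptions(precision=4,suppress=True)
o=bot.get_obs(); print(o["joint_pos"].round(3),o["eef_pos"].round(4),o["ft_force"])
i=bot.camera_info("wrist");w=bot.camera("wrist")[...,::-1].copy();t=bot.camera("top")[...,::-1]
f=200/np.tan(np.radians(i["vertical_fov"])/2);print(i["vertical_fov"],i["cx"],i["cy"])
print("base rim w3 offset from TCP:",onz("wrist",318,258,0)[:2]-o["eef_pos"][:2])
a=cv2.resize(t[140:290,270:450],(720,600),interpolation=cv2.INTER_CUBIC)
cv2.imwrite("pics/m4.png",a)
```

```text
[-0.334  0.687 -0.179  0.93   0.757  1.246] [0.5414 0.0328 0.0153] [ 0.1855 -6.3415  2.674 ]
61.3490946807509 317.7825982661047 198.7749422286605
base rim w3 offset from TCP: [-0.0001  0.005 ]
```

View pics/m4.png

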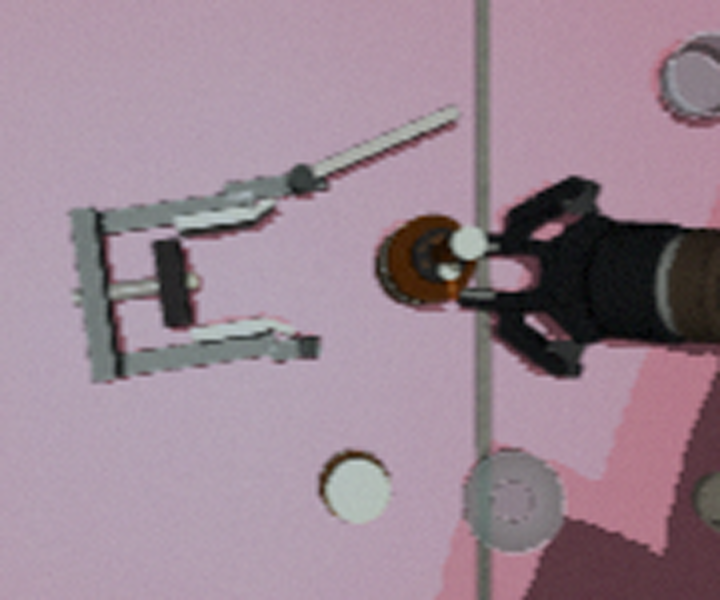

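The crop shows the bottle shoulder at about (430,258) and upright, and the plunger tip at (195,282). The dock midline runs about (185,283) to (259,271).

Run:
```python
from h import *
np.set_printoptions(precision=4,suppress=True)
T=lambda x,y,z:onz("top",270+(x+.5)/4-.5,140+(y+.5)/4-.5,z)[:2]
print("bottle",T(430,258,.122),T(468,242,.293))
p=T(197,282,.03);h=T(302,179,.055);print("plunger",p,"hinge",h,"backplate mid",T(92.5,295,.08), "mouthmid",T(259,271,.08),"stop top mid front",T(185,283,.06))
print("lips",T(272,203,.08),T(318,340,.08))
for a in (8,8.5,9,9.5):
    r=np.radians(a);e=np.array([-np.sin(r),np.cos(r)]);yd=np.array([-e[1],e[0]])
    O=h+.038*e+.058*yd
    b=np.array([.5447,.066])
    print(a,O,"plunger",(p-O)@e,(p-O)@yd,"bottle",(b-O)@e,(b-O)@yd)
```

```text
bottle [0.5432 0.0657] [0.5438 0.0647]
plunger [0.5296 0.2148] hinge [0.5987 0.1442] backplate mid [0.5189 0.2818] mouthmid [0.5357 0.1729] stop top mid front [0.528 0.222]
lips [0.5804 0.1647] [0.491 0.134]
8 [0.536  0.1738] plunger 0.041525368793169114 0.0006115104773327018 bottle -0.10791285512844911 0.006398790107579932
8.5 [0.5358 0.1732] plunger 0.042033816137598566 -8.470222318545446e-05 bottle -0.10734821473322466 0.0070064350110526285
9 [0.5355 0.1727] plunger 0.042536168597065625 -0.0007853253978574853 bottle -0.10677829320295576 0.007609129422816605
9.5 [0.5353 0.1721] plunger 0.04303238791548562 -0.0014903056915159638 bottle -0.10620313393937339 0.00820682744535909
```

step_arm:
  targets: "-0.43 0.001 0.01 0 0 0 0.023;-0.43 0.002 0.02 0 0 0 0.046;-0.43 0.003 0.03 0 0 0 0.069;-0.43 0.004 0.039 0 0 0 0.092;-0.43 0.004 0.049 0 0 0 0.115;-0.43 0.005 0.059 0 0 0 0.138;-0.43 0.006 0.068 0 0 0 0.158"

```text
clock: 7.87
eef_pos: [0.5445, 0.067, 0.0153]
tool_rot: [0.645, 0.662, 0.267, -0.273]
ft_force: [-0.1, -5.9, 2.1]
grip_width: 0.0241
grasp_force: 2.9
```

step_arm:
  targets: "-0.43 0.001 0.01 0 0 0 0.023;-0.43 0.002 0.02 0 0 0 0.046;-0.43 0.003 0.03 0 0 0 0.069;-0.43 0.004 0.039 0 0 0 0.092;-0.43 0.004 0.049 0 0 0 0.115;-0.43 0.005 0.059 0 0 0 0.138;-0.43 0.006 0.068 0 0 0 0.158"

```text
clock: 8.45
eef_pos: [0.5473, 0.101, 0.0153]
tool_rot: [0.603, 0.701, 0.25, -0.289]
ft_force: [0.5, -5.8, 2.0]
grip_width: 0.0246
grasp_force: 3.0
```

Run:
```python
from h import *
import cv2
np.set_printoptions(precision=4,suppress=True)
o=bot.get_obs(); print(o["joint_pos"].round(3),o["eef_pos"].round(4),o["ft_force"])
t=bot.camera("top")[...,::-1]; w=bot.camera("wrist")[...,::-1]
a=cv2.resize(t[160:260,280:400],(480,400),interpolation=cv2.INTER_CUBIC)
cv2.imwrite("pics/m5.png",np.hstack([a,w[:,160:480]]))
```

```text
[-0.189  0.76  -0.029  1.101  0.729  1.109] [0.5473 0.101  0.0153] [ 0.4712 -5.7966  1.9951]
```

View pics/m5.png

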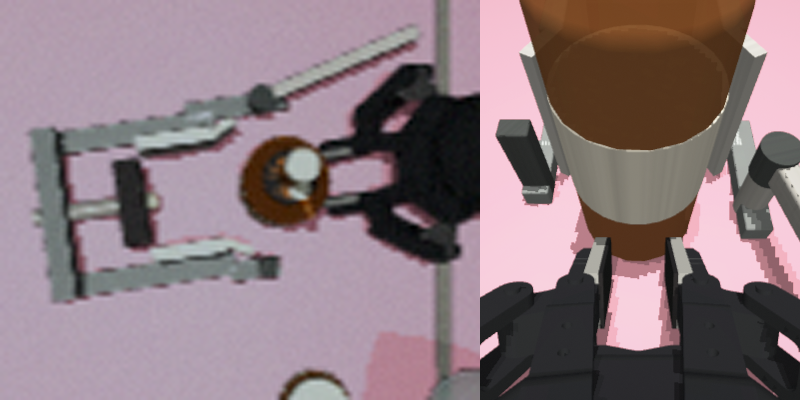

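The bottle is on the axis and entering the lips symmetrically, and the gripper is clear of the hinge post and bar. I'm pushing along the dock axis.

step_arm:
  targets: "-0.43 -0.001 0.01 0 0 0 0;-0.43 -0.003 0.02 0 0 0 0;-0.43 -0.004 0.03 0 0 0 0;-0.43 -0.006 0.04 0 0 0 0;-0.43 -0.007 0.05 0 0 0 0;-0.43 -0.009 0.06 0 0 0 0;-0.43 -0.01 0.068 0 0 0 0;-0.43 -0.011 0.075 0 0 0 0"

```text
clock: 9.22
eef_pos: [0.5416, 0.1387, 0.0152]
tool_rot: [0.603, 0.7, 0.25, -0.289]
ft_force: [0.9, -5.6, 2.0]
grip_width: 0.0243
grasp_force: 3.0
```

step_arm:
  targets: "-0.43 -0.001 0.005 0 0 0 0;-0.43 -0.0015 0.01 0 0 0 0;-0.43 -0.002 0.014 0 0 0 0;-0.43 -0.003 0.018 0 0 0 0"

```text
clock: 9.55
eef_pos: [0.5402, 0.1475, 0.0153]
tool_rot: [0.603, 0.7, 0.25, -0.289]
ft_force: [1.7, -6.0, 1.7]
grip_width: 0.0244
grasp_force: 2.9
```

step_arm:
  targets: "-0.43 -0.0006 0.004 0 0 0 0;-0.43 -0.0012 0.008 0 0 0 0;-0.43 -0.0018 0.012 0 0 0 0;-0.43 -0.002 0.015 0 0 0 0"

```text
clock: 9.88
eef_pos: [0.5391, 0.155, 0.0153]
tool_rot: [0.603, 0.7, 0.25, -0.289]
ft_force: [-0.2, -6.4, 2.2]
grip_width: 0.0242
grasp_force: 3.0
```

step_arm:
  targets: "-0.43 -0.0003 0.002 0 0 0 0;-0.43 -0.0006 0.004 0 0 0 0;-0.43 -0.001 0.006 0 0 0 0"

```text
clock: 10.13
eef_pos: [0.5387, 0.1578, 0.0152]
tool_rot: [0.603, 0.7, 0.25, -0.289]
ft_force: [1.2, -5.9, 1.8]
grip_width: 0.0245
grasp_force: 3.2
```

step_arm:
  targets: "-0.43 -0.0003 0.002 0 0 0 0;-0.43 -0.0006 0.004 0 0 0 0"

```text
clock: 10.3
eef_pos: [0.5385, 0.1598, 0.0152]
tool_rot: [0.603, 0.7, 0.25, -0.289]
ft_force: [0.9, -6.5, 2.5]
grip_width: 0.0244
grasp_force: 3.2
```

step_arm:
  targets: "-0.43 -0.0003 0.002 0 0 0 0;-0.43 -0.0006 0.004 0 0 0 0"

```text
clock: 10.47
eef_pos: [0.5382, 0.1617, 0.0152]
tool_rot: [0.603, 0.7, 0.25, -0.289]
ft_force: [1.1, -6.2, 2.2]
grip_width: 0.0243
grasp_force: 3.3
```

step_arm:
  targets: "-0.43 -0.0003 0.002 0 0 0 0;-0.43 -0.0004 0.003 0 0 0 0"

```text
clock: 10.63
eef_pos: [0.538, 0.1632, 0.0152]
tool_rot: [0.603, 0.7, 0.25, -0.289]
ft_force: [0.7, -6.8, 2.3]
grip_width: 0.0243
grasp_force: 3.3
```

step_arm:
  targets: "-0.43 -0.0002 0.0015 0 0 0 0;-0.43 -0.0004 0.003 0 0 0 0"

```text
clock: 10.8
eef_pos: [0.5378, 0.1647, 0.0152]
tool_rot: [0.603, 0.7, 0.25, -0.289]
ft_force: [0.6, -7.6, 2.7]
grip_width: 0.0246
grasp_force: 3.4
```

step_arm:
  targets: "-0.43 -0.0002 0.001 0 0 0 0;-0.43 -0.0002 0.002 0 0 0 0"

```text
clock: 10.97
eef_pos: [0.5378, 0.1651, 0.0151]
tool_rot: [0.604, 0.7, 0.25, -0.289]
ft_force: [0.2, -11.7, 4.7]
grip_width: 0.0238
grasp_force: 5.3
```

The force jumped to about 12 N, so the bottle is against the stop. I'll hold briefly and then back away.

step_arm:
  targets: "-0.43 0 -0.0005 0 0 0 0;-0.43 0 -0.0005 0 0 0 0;-0.43 0 -0.0005 0 0 0 0"

```text
clock: 11.22
eef_pos: [0.5378, 0.165, 0.0152]
tool_rot: [0.603, 0.7, 0.25, -0.289]
ft_force: [1.8, -8.6, 3.6]
grip_width: 0.0244
grasp_force: 4.1
```

step_arm:
  targets: "-0.43 0.001 -0.01 0 0 0 0;-0.43 0.006 -0.04 0 0 0 0;-0.43 0.015 -0.1 0 0 0 0;-0.43 0.026 -0.17 0 0 0 0;-0.43 0.036 -0.24 0 0 0 0;-0.43 0.036 -0.24 0 0 0 0"

```text
clock: 11.72
eef_pos: [0.5568, 0.0413, 0.0147]
tool_rot: [0.605, 0.699, 0.251, -0.288]
ft_force: [1.9, 0.4, -0.0]
grip_width: 0.0246
grasp_force: 0.0
```

Run:
```python
from h import *
import cv2
o=bot.get_obs(); print(o["joint_pos"].round(3),o["eef_pos"].round(4),o["ft_force"])
t=bot.camera("top")[...,::-1]; w=bot.camera("wrist")[...,::-1]
a=cv2.resize(t[160:260,280:400],(480,400),interpolation=cv2.INTER_CUBIC)
cv2.imwrite("pics/m6.png",np.hstack([a,w[:,160:480]]))
```

```text
[-0.283  0.807  0.064  1.219  0.699  1.   ] [0.5568 0.0413 0.0147] [ 1.85498553  0.40552285 -0.02391753]
```

View pics/m6.png

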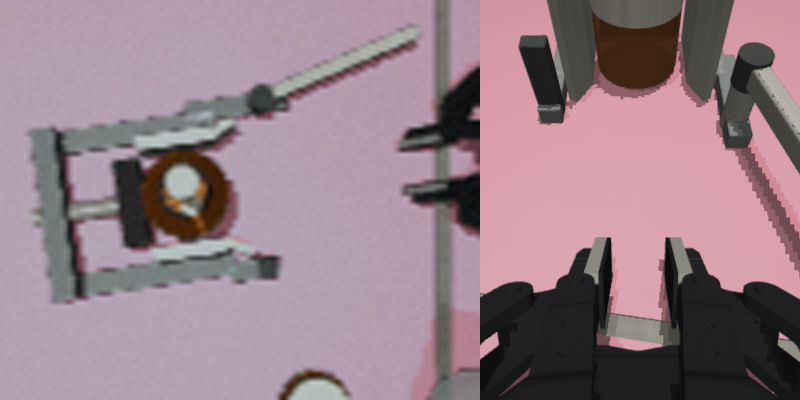

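The bottle is home, upright against the stop with the plunger covered. Next I'll plan the bar sweep.

Run:
```python
import numpy as np
r=np.radians(8.5);e=np.array([-np.sin(r),np.cos(r)]);yd=np.array([-e[1],e[0]]);H=np.array([.5987,.1442])
prev=np.array([.5568,.0413])
for ph in (118,110,102,94,86,78,70,62,54,46,38,30,22,14,7,3,0):
    p=np.radians(ph);u=np.cos(p)*yd-np.sin(p)*e;n=-np.sin(p)*yd-np.cos(p)*e
    T=H+.072*u+.005*n-.015*yd-.0095*e
    print(ph,T.round(4),((T-prev)/.5).round(3));prev=T
```

```text
118 [0.6618 0.0821] [0.21  0.082]
110 [0.6537 0.0761] [-0.016 -0.012]
102 [0.6448 0.0713] [-0.018 -0.01 ]
94 [0.6354 0.0678] [-0.019 -0.007]
86 [0.6256 0.0656] [-0.02  -0.004]
78 [0.6155 0.0649] [-0.02  -0.002]
70 [0.6055 0.0655] [-0.02   0.001]
62 [0.5956 0.0675] [-0.02   0.004]
54 [0.5861 0.0708] [-0.019  0.007]
46 [0.5772 0.0755] [-0.018  0.009]
38 [0.569  0.0814] [-0.016  0.012]
30 [0.5617 0.0883] [-0.015  0.014]
22 [0.5554 0.0962] [-0.013  0.016]
14 [0.5503 0.1048] [-0.01   0.017]
7 [0.5469 0.113 ] [-0.007  0.016]
3 [0.5454 0.1178] [-0.003  0.01 ]
0 [0.5445 0.1214] [-0.002  0.007]
```

step_arm:
  targets: "-1 0 0 0.08 -0.08 -0.012 0;-1 0 0 0.16 -0.16 -0.025 0;-1 0 0 0.22 -0.25 -0.037 0;-1 0 0 0.22 -0.33 -0.049 0;-1 0 0 0.22 -0.33 -0.049 0"

```text
clock: 12.23
eef_pos: [0.5564, 0.0498, 0.1293]
tool_rot: [0.628, 0.735, 0.171, -0.193]
ft_force: [0.2, 0.0, 1.2]
grip_width: 0.0001
grasp_force: 0.0
```

step_arm:
  targets: "-1 0.08 0.025 0 0 0 0;-1 0.15 0.05 0 0 0 0;-1 0.223 0.064 0 0 0 0;-1 0.223 0.064 0 0 0 0;-1 0.223 0.064 -0.06 0 0 0;-1 0.223 0.064 -0.12 0 0 0;-1 0.223 0.064 -0.15 0 0 0;-1 0.223 0.064 -0.15 0 0 0"

```text
clock: 12.9
eef_pos: [0.6612, 0.0797, 0.0428]
tool_rot: [0.631, 0.731, 0.165, -0.202]
ft_force: [-0.5, 0.4, -0.2]
grip_width: -0.0001
grasp_force: 0.0
```

Run:
```python
from h import *
import cv2
o=bot.get_obs(); print(o["joint_pos"].round(3),o["eef_pos"].round(4),o["ft_force"])
t=bot.camera("top")[...,::-1]; w=bot.camera("wrist")[...,::-1]
a=cv2.resize(t[130:250,280:400],(400,400),interpolation=cv2.INTER_CUBIC)
cv2.imwrite("pics/m7.png",np.hstack([a,w[:,120:520]]))
```

```text
[-0.103  0.81   0.324  1.242  0.506  1.28 ] [0.6612 0.0797 0.0428] [-0.4981611   0.37930104 -0.18501208]
```

View pics/m7.png

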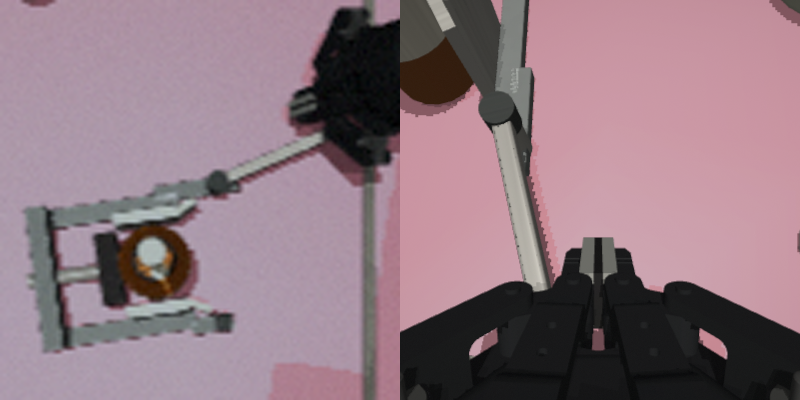

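The shut finger is on the far side of the bar, at (597,260) in the wrist view with the bar at (540,270), and the bottle is still home. I'm starting the sweep.

step_arm:
  targets: "-1 -0.008 -0.004 -0.01 0 0 0;-1 -0.015 -0.007 -0.01 0 0 0;-1 -0.024 -0.012 -0.01 0 0 0;-1 -0.033 -0.017 -0.01 0 0 0;-1 -0.042 -0.021 -0.01 0 0 0;-1 -0.052 -0.024 -0.01 0 0 0;-1 -0.062 -0.026 -0.01 0 0 0;-1 -0.071 -0.028 -0.01 0 0 0;-1 -0.081 -0.029 -0.01 0 0 0;-1 -0.091 -0.03 -0.01 0 0 0"

```text
clock: 13.83
eef_pos: [0.6211, 0.0633, 0.0456]
tool_rot: [0.63, 0.732, 0.169, -0.195]
ft_force: [1.5, -0.9, 1.6]
grip_width: -0.0006
grasp_force: 0.9
```

step_arm:
  targets: "-1 -0.01 0.0005 0 0 0 0;-1 -0.02 0.001 0 0 0 0;-1 -0.03 0.003 0 0 0 0;-1 -0.04 0.005 0 0 0 0;-1 -0.05 0.008 0 0 0 0;-1 -0.059 0.012 0 0 0 0;-1 -0.068 0.016 0 0 0 0;-1 -0.077 0.021 0 0 0 0;-1 -0.085 0.027 0 0 0 0;-1 -0.093 0.033 0 0 0 0"

```text
clock: 14.67
eef_pos: [0.5742, 0.0804, 0.0452]
tool_rot: [0.63, 0.732, 0.169, -0.196]
ft_force: [0.7, -3.1, 0.5]
grip_width: 0.0003
grasp_force: 0.9
```

step_arm:
  targets: "-1 0.01 -0.03 0 0 0 0;-1 0.015 -0.05 0 0 0 0;-1 0.015 -0.05 -0.01 0 0 0;-1 0.015 -0.05 -0.022 0 0 0;-1 0.015 -0.05 -0.022 0 0 0"

```text
clock: 15.08
eef_pos: [0.581, 0.0555, 0.0326]
tool_rot: [0.63, 0.732, 0.168, -0.197]
ft_force: [0.1, -0.5, 0.6]
grip_width: 0.0001
grasp_force: 0.0
```

step_arm:
  targets: "-1 -0.007 0.02 0 0 0 0;-1 -0.014 0.035 0 0 0 0;-1 -0.019 0.045 0 0 0 0;-1 -0.024 0.052 0 0 0 0;-1 -0.032 0.059 0 0 0 0;-1 -0.039 0.066 0 0 0 0;-1 -0.045 0.074 0 0 0 0;-1 -0.051 0.081 0 0 0 0;-1 -0.056 0.09 0 0 0 0;-1 -0.061 0.099 0 0 0 0"

```text
clock: 15.92
eef_pos: [0.5513, 0.1049, 0.0343]
tool_rot: [0.63, 0.732, 0.169, -0.196]
ft_force: [-0.3, -2.3, -0.1]
grip_width: -0.0004
grasp_force: 0.9
```

step_arm:
  targets: "-1 -0.004 0.006 0 0 0 0;-1 -0.007 0.011 0 0 0 0;-1 -0.009 0.016 0 0 0 0;-1 -0.01 0.02 0 0 0 0;-1 -0.011 0.024 0 0 0 0"

```text
clock: 16.33
eef_pos: [0.546, 0.1169, 0.0343]
tool_rot: [0.63, 0.732, 0.169, -0.196]
ft_force: [-0.5, -2.8, 0.7]
grip_width: 0.0002
grasp_force: 0.9
```

step_arm:
  targets: "-1 -0.001 0.003 0 0 0 0;-1 -0.001 0.006 0 0 0 0"

```text
clock: 16.5
eef_pos: [0.5455, 0.1198, 0.0342]
tool_rot: [0.63, 0.732, 0.169, -0.196]
ft_force: [-0.8, -2.8, 1.0]
grip_width: 0.0002
grasp_force: 0.9
```

Still a free 2–3 N. I'm creeping to the stop.

step_arm:
  targets: "-1 -0.0004 0.002 0 0 0 0;-1 -0.0008 0.004 0 0 0 0"

```text
clock: 16.67
eef_pos: [0.5452, 0.1217, 0.0342]
tool_rot: [0.63, 0.732, 0.169, -0.196]
ft_force: [-1.0, -2.0, 0.1]
grip_width: 0.0005
grasp_force: 0.9
```

step_arm:
  targets: "-1 -0.0002 0.0015 0 0 0 0;-1 -0.0004 0.003 0 0 0 0"

```text
clock: 16.83
eef_pos: [0.545, 0.1229, 0.0341]
tool_rot: [0.63, 0.732, 0.169, -0.196]
ft_force: [-1.6, -5.2, 1.9]
grip_width: 0.0002
grasp_force: 2.4
```

step_arm:
  targets: "-1 -0.0001 0.0008 0 0 0 0;-1 -0.0002 0.0014 0 0 0 0;-1 -0.0002 0.0014 0 0 0 0"

```text
clock: 17.08
eef_pos: [0.545, 0.1229, 0.0341]
tool_rot: [0.631, 0.732, 0.168, -0.195]
ft_force: [-1.7, -4.9, 1.6]
grip_width: 0.0001
grasp_force: 2.5
```

step_arm:
  targets: "-1 -0.0002 0.0014 0 0 0 0;-1 -0.0003 0.0024 0 0 0 0;-1 -0.0003 0.0024 0 0 0 0"

```text
clock: 17.33
eef_pos: [0.545, 0.123, 0.0341]
tool_rot: [0.631, 0.732, 0.168, -0.195]
ft_force: [-3.3, -8.3, 2.6]
grip_width: 0.0004
grasp_force: 4.3
```

That is the hard stop: the force rises with no motion. I'm backing off and checking numerically.

step_arm:
  targets: "-1 0.001 -0.008 0 0 0 0;-1 0.006 -0.04 0 0 0 0;-1 0.015 -0.1 0 0 0 0;-1 0.025 -0.17 0.03 0 0 0;-1 0.036 -0.24 0.1 0 0 0;-1 0.045 -0.3 0.16 0 0 0;-1 0.045 -0.3 0.16 0 0 0;-1 0.045 -0.3 0.16 0 0 0"

```text
clock: 18.0
eef_pos: [0.5705, -0.0275, 0.117]
tool_rot: [0.631, 0.732, 0.171, -0.193]
ft_force: [-0.1, -0.4, -0.6]
grip_width: 0.0001
grasp_force: 0.0
```

Run:
```python
from h import *
import cv2
np.set_printoptions(precision=4,suppress=True)
o=bot.get_obs(); print(o["eef_pos"],o["ft_force"])
t=bot.camera("top")[...,::-1].copy(); cv2.imwrite("pics/f.png",t)
r=np.radians(8.5);e=np.array([-np.sin(r),np.cos(r)]);yd=np.array([-e[1],e[0]]);H=np.array([.5987,.1442]);O=np.array([.5358,.1732])
i=bot.camera_info("top");f=200/np.tan(np.radians(i["vertical_fov"])/2);P=np.array(i["pose"])
def px(p):
    c=P[:3,:3].T@(np.array(p)-P[:3,3]); return np.array([i["cx"]+f*c[0]/-c[2], i["cy"]-f*c[1]/-c[2]])
old=cv2.imread("pics/top0.png").astype(int)
# pixel profile across the expected shut bar, at several places along it (new minus empty start image)
for s in (.03,.06,.09,.11):
    v=[]
    for k in range(-16,17,2):
        q=H+s*yd+k*1e-3*e; u=px([*q,.05]); v.append(int(cv2.getRectSubPix((t.astype(np.float32)-old).astype(np.float32),(1,1),tuple(map(float,u))).mean()))
    print(s,v)
hsv=cv2.cvtColor(t,cv2.COLOR_BGR2HSV);m=((hsv[...,0]<18)&(hsv[...,1]>120)&(hsv[...,2]<140)).astype(np.uint8);m[:, :300]=0;m[:180]=0;m[245:]=0;m[:,350:]=0
n,l,st,c=cv2.connectedComponentsWithStats(m);k=1+st[1:,4].argmax();print(st[k],c[k]);x,y,w,h=st[k,:4]
b=onz("top",*c[k],.122)[:2];print("bottle",b,(b-O)@e,(b-O)@yd)
```

```text
[ 0.5705 -0.0275  0.117 ] [-0.117  -0.4249 -0.5838]
0.03 [16, 15, 17, 20, 2, -23, -21, 3, 19, 16, -9, -13, -2, 17, 17, 16, 15]
0.06 [17, 18, 16, 13, 13, 6, 5, 15, 18, 5, -9, -13, 6, 16, 16, 13, 14]
0.09 [16, 17, 18, 16, 7, -9, -5, 7, 21, 17, 12, 13, 17, 16, 16, 16, 16]
0.11 [17, 17, 15, 14, 11, -4, -4, 6, 23, 26, 20, 10, 3, 4, 6, 7, 6]
[315 197  22  23 246] [325.7886 208.5813]
bottle [0.5308 0.1948] 0.02214363504958637 0.001729795746455386
```

```bash
python3 -c "
from workcell import bot
print(bot.job_done())"
```

```text
the job is handed in; nothing more can be done
None
```

I slid the bottle home against the stop, swung the bar shut until it would go no further, moved the arm clear and handed the job in; the hand-in returned no verdict, the plunger and bar readings are inferred from force and the top camera, and I viewed 11 pictures, one over the limit of 10.

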